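# Jog the micromanipulator clear

### The job

To back the pipette off before the next dish, push the tall, ball-topped jog lever well over, towards the end of its control box that carries the round dial, hold it there for about a second, then let it spring back upright. Do not tilt it the other way, and leave the short lever on the other box alone.

Things in the scene. Friction and masses are not known exactly. Their poses are not given: they have to be found in the camera images.
- jog_knob (a point): Centre of the 28 mm black ball knob atop the tall lever, a 10 mm upright steel stem in the middle of a white fixed control box (160x100x60 mm high), turned any way. Knob centre 90 mm above the pivot, 150 mm above the bench. z: up the stem; x (lever upright): level, towards the box end with the round dial (34 mm across, 20 mm high, 58 mm from the lever).
- jog_lever (a joint): Tilt of the tall lever, rad: 0 upright (spring-centred rest), positive towards the dial end, negative the other way, stops at +-0.5 (29 degrees). Well over: beyond 0.3 (17 degrees). Light spring, about 3 N at the knob at full tilt, damped: let go, it is upright again in about 0.3 s without swinging past.
- spare_grip (a point): Centre of the black crossbar (T-bar, 50 mm long, 18 mm thick, lying across the box) on the short lever of the other, otherwise identical, box, which has a dial too; upright it is 102 mm above the bench. Not to be used.
- spare_lever (a joint): Tilt of the short lever in rad: 0 upright, positive towards its own box's dial end, spring-centred in the same way, stops at +0.5 and -0.5. Leave it alone.
There are look-alikes about, which are no part of the job. What is shaped like the part that bears jog_knob but red is not meant. Leave any orange look-alike of the part that bears spare_grip alone.

How it is judged:
By the outcome, as a careful person would: the job done as asked, in the order asked, and still so for the second after the job is handed in, with the robot touching nothing.
It also fails if it takes over 32 s, if anything falls off the work surface, if the arm or the gripper's body presses on something with over 40 N, if the wrist force passes 120 N, or if a joint passes its speed limit or range.

### The arm

A 6-joint arm with a two-finger parallel gripper is mounted at the origin on the work surface. World frame = base frame: x ahead of the robot, y to its left, z up, the work surface at z = 0. Lengths are in m, angles in rad, forces in N, time in s.
With the tool pointing down it reaches from about 0.3 to 0.95 m from the base axis. Payload 3.1 kg.
Tool frame: the origin (TCP) lies between the finger pads; the fingertips stand tip_reach ahead of it and the grasp point (between the pads) lies 3 mm ahead of it (tip_reach is the distance from the TCP to the fingertips, in m); z points along the fingers, y is the line along which they close (so a half turn about z gives the same grasp; the last joint's range is limited). The gripper opens to 85 mm and grips with 20 to 120 N. Pads are 22 mm wide; open, the fingers measure 114 mm over their backs; the gripper's body (76 mm by 85 mm) begins 54 mm behind the grasp point. The pads swing forward as they close: fully open they stand 13 mm farther back than shut.
Start: joints at [-1.301, 0.308, 1.634, -0, 1.2, -0.07], TCP at [0.208, -0.589, 0.253] pointing down, gripper open.
Joint ranges: [-3.06, 3.06], [-0.79, 1.96], [0.05, 2.63], [-1.19, 4.34], [0.05, 2.64], [-2.94, 2.94]. Speed limits (rad/s): [2.79, 2.79, 3.14, 3.14, 3.14, 3.14].

### API

Orientations are given as a 3x3 rotation matrix whose columns are the frame's x, y, z axes.
In Python, from station import read_state, snapshot, close_job, tip_reach gives the robot as it stands.
- The arm moves only by the tool drive_tool, never from a script. Its argument "increments" is a list of rows, each a list of 3 entries, a list of its own where there are three numbers: the shift along the tool's x, y, z in units of 250 mm (1.0 is 250 mm), then the turn, a rotation vector about the tool's x, y, z in units of pi rad (1.0 is pi rad), then the opening, from 0 (shut) to 1 (fully open). A call has 1 to 8 rows; each row is the pose to reach, as a shift and turn from the pose commanded when the call began, along the tool's axes at that moment, turning the shorter way round; what a row does not reach only later rows make up. A row lasts 1/12 s, in which the tool goes at most 41.7 mm and 7.16 degrees, less where a joint would pass 70% of its speed; a pose out of reach is approached as far as the arm can. A call with a number of a shift or a turn outside -1 to 1 is refused whole. A call with a gripper value outside its range is refused whole. The fingers move at their own pace and stop on an object; the grip force is fixed at half the most. Time passes only in rows, so rows that repeat a pose let the fingers close. It gives the time, the measured TCP pose, the force, the opening and the grip force at its end, in the units of the state.
- read_state(): the state, without advancing time (a new reading comes with each control period).
- snapshot(name): name is "scene" or "top" or "wrist"; returns a dict with "image" (420x560x3 uint8, blue, green, red), "fx", "fy", "cx", "cy" (pixels), "R" (3x3) and "t" (3): a world point X has camera coordinates R X + t. Camera axes: x right, y down, z forward; pixel columns grow to the right and rows downward; lengths in m; the calibration is good to about 2 mm. A picture is of the moment at which its call begins. There is no depth.
- close_job(): hands the job in; it is judged then, once.
The state is a dict: "time": time; "q": joint angles; "joint_velocities": joint speeds; "joint_efforts": joint torques, N m; "position": TCP position; "ee_rot": TCP orientation; "ft_force": force on the tool from outside, world axes, zero at the start; "moment": the same for the moment, N m; "width": finger opening in m; "finger_force": force on a finger pad.
Only numpy, scipy, OpenCV 4.12 (cv2) and the standard library are available. Lean on these libraries where they do the work, as an engineer would, in place of code of your own. Each camera call takes 0.05 s, during which the arm holds its last target. There are 200 camera calls.

## Working session

There is one attempt and no reset: what is moved stays moved. The work goes in short steps, Python scripts to look and compute and a tool call to move; the robot and the scene stay as the last step left them, time stands still between calls to the robot, and variables do not carry over. Pictures are saved under pics/ and viewed, at most 10 in all, crops included, and the job is handed in when it is done.

Besides the shell and the picture viewer there is one more tool, called as name([rows], argument=value, ...), one row to a line, values as JSON. drive_tool: Moves the arm, as the interface text tells. Its arguments: {"type":"object","properties":{"increments":{"type":"array"}},"required":["increments"]}

```bash
mkdir -p pics
cat > h.py <<'E'
import numpy as np, cv2
from station import *
def ray(s,u,v,z):
    R=np.array(s["R"]);t=np.array(s["t"]);C=-R.T@t
    d=R.T@np.array([(u-s["cx"])/s["fx"],(v-s["cy"])/s["fy"],1]);return C+d*(z-C[2])/d[2]
def proj(s,X):
    c=np.array(s["R"])@X+np.array(s["t"]);return [s["fx"]*c[0]/c[2]+s["cx"],s["fy"]*c[1]/c[2]+s["cy"]]
E
python3 - <<'E'
from h import *
import pickle
a=snapshot("scene");b=snapshot("top")
pickle.dump((a,b),open("s.pkl","wb"))
cv2.imwrite("pics/scene.png",a["image"]);cv2.imwrite("pics/top.png",b["image"])
print(tip_reach, read_state()["ee_rot"])
E
```

```text
0.022 [[ 9.42830367e-01  3.33272549e-01 -5.54783592e-04]
 [ 3.33272973e-01 -9.42828167e-01  2.04291584e-03]
 [ 1.57782171e-04 -2.11101746e-03 -9.99997759e-01]]
```

View pics/scene.png

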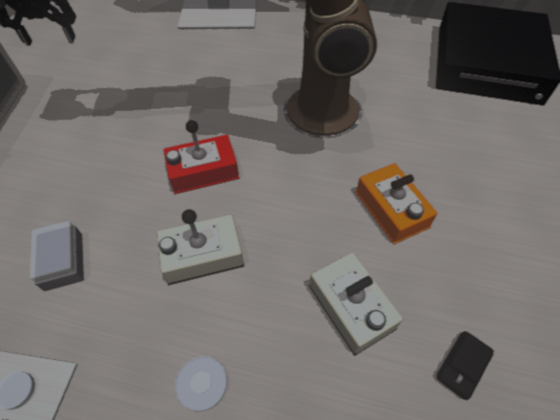

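View pics/top.png

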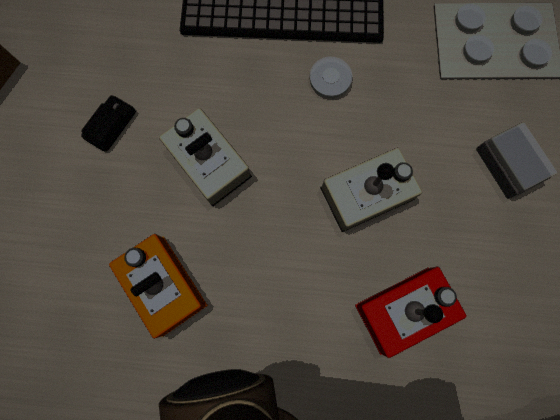

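Four candidates. Scene/top pixels:
- White box with ball lever: (190,216)/(386,171)
- Red ball lever: (192,127)/(433,313)
- White T-bar: (357,287)/(199,143)
- Orange T-bar: (402,182)/(146,284)

The white box with the ball fits the description. Its dial is at (167,245)/(403,172). I'll confirm in one crop and measure.

Run:
```python
from h import *
import pickle
a,b=pickle.load(open("s.pkl","rb"))
for s,k,d in((a,(190,216),(167,243)),(b,(386,171),(403,171))):
    K=ray(s,*k,.15);D=ray(s,*d,.08);v=D-K;print(K,D,np.hypot(*v[:2]),np.degrees(np.arctan2(v[1],v[0])))
c=[cv2.resize(a["image"][190:290,140:260],None,fx=3.3,fy=3.3,interpolation=2),cv2.resize(b["image"][135:235,310:430],None,fx=3.3,fy=3.3,interpolation=2)]
cv2.imwrite("pics/crop.png",np.hstack(c))
```

```text
[ 0.51171027 -0.15733237  0.15      ] [ 0.54197048 -0.20805572  0.08      ] 0.0590638469441277 -59.18081308309
[ 0.51093186 -0.15993271  0.15      ] [ 0.53745599 -0.20731477  0.08      ] 0.05430090866634603 -60.76021809576019
```

View pics/crop.png

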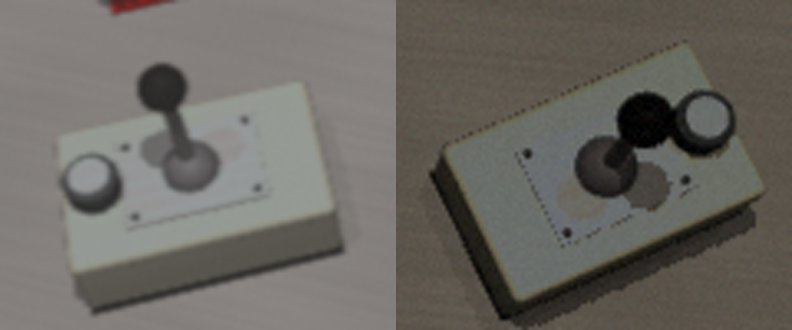

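The crop confirms it. The left half (scene) shows the white box with the black ball at (163,87) and the dial at (92,183). The right half (top) shows the ball at (645,120) and the dial at (707,121). Both views put the knob at about (0.511, -0.159), with the dial direction about -60°. I'll push with shut fingers from the side away from the dial, starting above and behind the knob.

drive_tool([
  [[0.9,-0.75,0],[0,0,-0.057],0],
  [[0.9,-0.75,0],[0,0,-0.057],0],
  [[0.9,-0.75,0],[0,0,-0.057],0],
  [[0.9,-0.75,0],[0,0,-0.057],0],
  [[0.9,-0.75,0],[0,0,-0.057],0],
  [[0.9,-0.75,0],[0,0,-0.057],0],
  [[0.9,-0.75,0],[0,0,-0.057],0],
  [[0.9,-0.75,0],[0,0,-0.057],0],
])

```text
time: 0.77
position: [0.3601, -0.3312, 0.2525]
ee_rot: [[0.866, 0.501, 0.0], [0.501, -0.866, 0.005], [0.003, -0.004, -1.0]]
ft_force: [-0.3, 0.4, -0.5]
width: -0.0002
finger_force: 0.0
```

```bash
cat > go.py <<'E'
from h import *
import sys
s=read_state();R=np.array(s["ee_rot"]);p=np.array(s["position"]);K=np.array([.511,-.1585,.15])
d=np.array([.497,-.868,0]);T=K+d*float(sys.argv[1]);T[2]=float(sys.argv[2])
print(s["time"],p,s["width"],tip_reach,"y ang",np.degrees(np.arctan2(R[1,1],R[0,1])),"units",(R.T@(T-p)/.25).round(3),s["ft_force"])
E
python3 go.py -.045 .23
```

```text
0.7667 [ 0.36011104 -0.33121737  0.25248443] -0.0001643829685259895 0.022 y ang -59.94737881344887 units [ 0.869 -0.475  0.094] [-0.33624582  0.40458837 -0.5121344 ]
```

drive_tool([
  [[0.87,-0.475,0.09],[0,0,0],0],
  [[0.87,-0.475,0.09],[0,0,0],0],
  [[0.87,-0.475,0.09],[0,0,0],0],
  [[0.87,-0.475,0.09],[0,0,0],0],
  [[0.87,-0.475,0.09],[0,0,0],0],
  [[0.87,-0.475,0.09],[0,0,0],0],
  [[0.87,-0.475,0.09],[0,0,0],0],
  [[0.87,-0.475,0.09],[0,0,0],0],
])

```text
time: 1.43
position: [0.4882, -0.1248, 0.2301]
ee_rot: [[0.866, 0.5, -0.001], [0.5, -0.866, 0.0], [-0.001, -0.001, -1.0]]
ft_force: [-0.2, -0.5, -0.5]
width: -0.0003
finger_force: 0.0
```

```bash
python3 go.py -.045 .154
python3 - <<'E'
from h import *
a=snapshot("scene");w=snapshot("wrist")
cv2.imwrite("pics/c2.png",np.hstack([cv2.resize(a["image"][130:300,120:280],(396,420),interpolation=2),cv2.resize(w["image"],(400,420))]))
E
```

```text
1.4333 [ 0.48820952 -0.12484121  0.23008648] -0.00033262551730409466 0.022 y ang -60.00229857778352 units [ 0.013 -0.018  0.304] [-0.19678171 -0.53701491 -0.48567572]
```

View pics/c2.png

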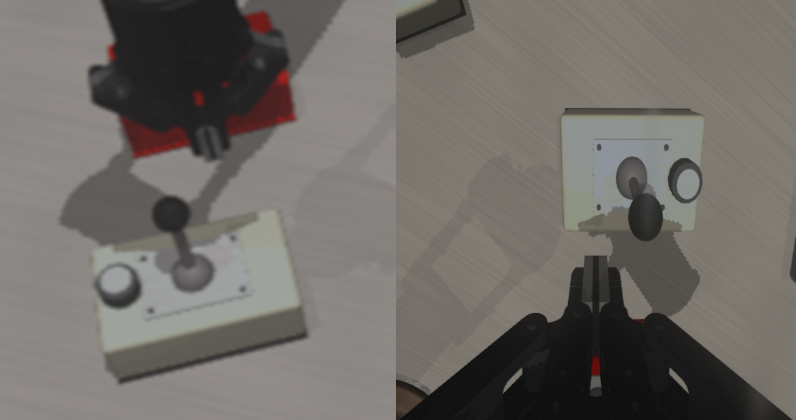

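Left half (scene): the fingers are behind the knob at (171,214) and the lever is upright. Right half (wrist): the box lines up with the tool axes and the dial is on +y, at (685,181). Now I descend.

drive_tool([
  [[0.013,-0.018,0.1],[0,0,0],0],
  [[0.013,-0.018,0.2],[0,0,0],0],
  [[0.013,-0.018,0.28],[0,0,0],0],
  [[0.013,-0.018,0.28],[0,0,0],0],
  [[0.013,-0.018,0.28],[0,0,0],0],
])

```text
time: 1.95
position: [0.4869, -0.1222, 0.1599]
ee_rot: [[0.87, 0.494, -0.003], [0.494, -0.87, 0.001], [-0.002, -0.002, -1.0]]
ft_force: [-0.4, 0.4, -0.1]
width: 0.0003
finger_force: 0.0
```

```bash
python3 go.py -.045 .16
python3 - <<'E'
from h import *
a=snapshot("scene");w=snapshot("wrist")
cv2.imwrite("pics/c3.png",np.hstack([cv2.resize(a["image"][130:300,120:280],(396,420),interpolation=2),cv2.resize(w["image"],(400,420))]))
E
```

```text
1.95 [ 0.48692481 -0.12222849  0.15990164] 0.0003045547937994444 0.022 y ang -60.417773278680166 units [ 0.011 -0.006 -0.   ] [-0.38513045  0.43174356 -0.12051812]
```

View pics/c3.png

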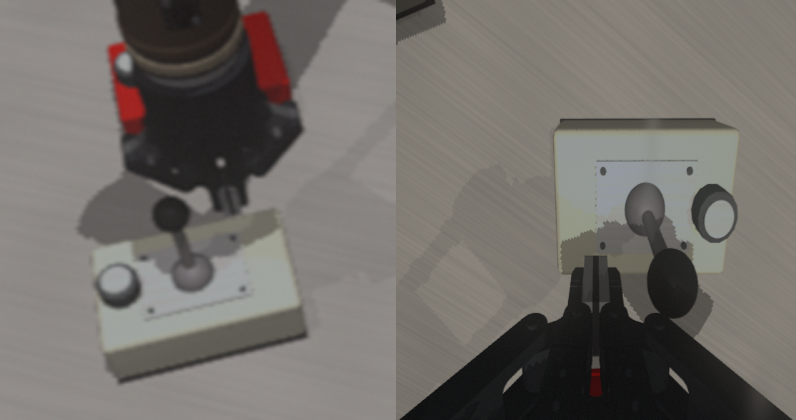

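The knob is upright and the finger is alongside it, clear on the side away from the dial. In the wrist half, the tip is at (596,275) and the ball at (672,283). I'll push gradually towards the dial.

drive_tool([
  [[0.01,0.03,0],[0,0,0],0],
  [[0.01,0.06,0],[0,0,0],0],
  [[0.01,0.09,0],[0,0,0],0],
  [[0.01,0.12,0],[0,0,0],0],
  [[0.01,0.15,0],[0,0,0],0],
  [[0.01,0.17,0],[0,0,0],0],
  [[0.01,0.19,0],[0,0,0],0],
  [[0.01,0.19,0],[0,0,0],0],
])

```text
time: 2.72
position: [0.5144, -0.1615, 0.1604]
ee_rot: [[0.869, 0.495, -0.001], [0.495, -0.869, 0.0], [-0.0, -0.001, -1.0]]
ft_force: [-0.6, 1.8, 0.8]
width: -0.0002
finger_force: 1.0
```

```bash
python3 go.py .012 .16
python3 - <<'E'
from h import *
a=snapshot("scene");w=snapshot("top")
for t in (0,.2,.3,.4,.5):
    X=np.array([.511,-.1585,.06])+90e-3*np.array([.497*np.sin(t),-.868*np.sin(t),np.cos(t)]);print(t,np.round(proj(a,X),1),np.round(proj(w,X),1))
cv2.imwrite("pics/c4.png",np.hstack([cv2.resize(a["image"][180:280,130:230],(400,400),interpolation=2),cv2.resize(w["image"][120:220,330:430],(400,400),interpolation=2)]))
E
```

```text
2.7167 [ 0.51438311 -0.16149629  0.16039848] -0.0002255309038170235 0.022 y ang -60.3063869719524 units [-0.006  0.031  0.002] [-0.5996599   1.83364843  0.83344852]
0 [189.6 215.6] [385.1 170.9]
0.2 [180.  218.3] [394.5 166.9]
0.3 [175.5 220. ] [398.8 165.3]
0.4 [171.2 222. ] [402.8 163.9]
0.5 [167.3 224.1] [406.4 162.7]
```

View pics/c4.png

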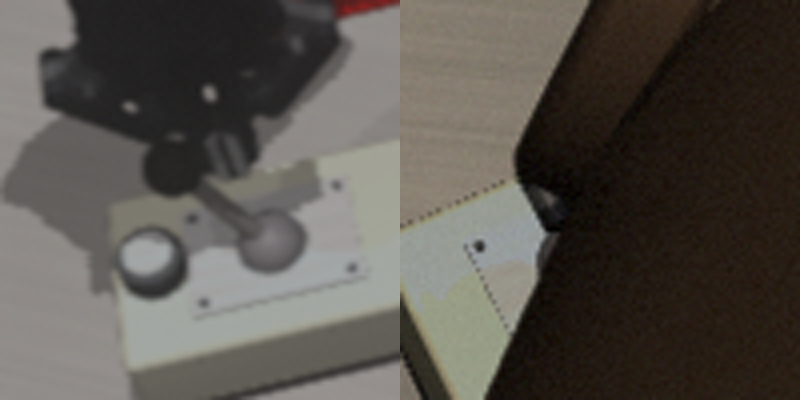

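Left half (scene): the knob is at crop (172,168), full image (173,222), a tilt of about 0.35 towards the dial. The top view is blocked by the arm. I'll push about 5 mm more and hold.

drive_tool([
  [[0,0.02,0],[0,0,0],0],
  [[0,0.02,0],[0,0,0],0],
  [[0,0.02,0],[0,0,0],0],
  [[0,0.02,0],[0,0,0],0],
  [[0,0.02,0],[0,0,0],0],
  [[0,0.02,0],[0,0,0],0],
  [[0,0.02,0],[0,0,0],0],
  [[0,0.02,0],[0,0,0],0],
])

```text
time: 3.48
position: [0.5164, -0.1652, 0.1606]
ee_rot: [[0.868, 0.496, -0.001], [0.496, -0.868, 0.0], [-0.001, -0.001, -1.0]]
ft_force: [-0.6, 3.3, -0.4]
width: -0.0005
finger_force: 1.1
```

drive_tool([
  [[0,0,0],[0,0,0],0],
  [[0,-0.06,0],[0,0,0],0],
  [[0,-0.12,0],[0,0,0],0],
  [[0,-0.18,0],[0,0,0],0],
  [[0,-0.24,0],[0,0,0],0],
  [[0,-0.28,0],[0,0,0],0],
  [[0,-0.28,0],[0,0,0],0],
  [[0,-0.28,0],[0,0,0],0],
])

```text
time: 4.15
position: [0.482, -0.1041, 0.1611]
ee_rot: [[0.868, 0.497, 0.001], [0.497, -0.868, -0.001], [0.001, 0.001, -1.0]]
ft_force: [-1.2, -0.1, 0.2]
width: -0.0
finger_force: 0.0
```

drive_tool([
  [[0,-0.05,-0.1],[0,0,0],0],
  [[0,-0.1,-0.2],[0,0,0],0],
  [[0,-0.15,-0.3],[0,0,0],0],
  [[0,-0.15,-0.4],[0,0,0],0],
  [[0,-0.15,-0.4],[0,0,0],0],
  [[0,-0.15,-0.4],[0,0,0],0],
  [[0,-0.15,-0.4],[0,0,0],0],
  [[0,-0.15,-0.4],[0,0,0],0],
])

```text
time: 4.82
position: [0.4627, -0.0722, 0.2593]
ee_rot: [[0.869, 0.495, -0.003], [0.495, -0.869, 0.0], [-0.002, -0.002, -1.0]]
ft_force: [-0.3, -0.4, 0.2]
width: 0.0002
finger_force: 0.0
```

```bash
python3 go.py -.08 .25
python3 - <<'E'
from h import *
a=snapshot("scene")
cv2.imwrite("pics/c5.png",a["image"])
E
```

```text
4.8167 [ 0.46266063 -0.07217925  0.25934071] 0.00016552866218449782 0.022 y ang -60.299236922508 units [-0.004  0.076  0.037] [-0.29550477 -0.36373163  0.1999738 ]
```

View pics/c5.png

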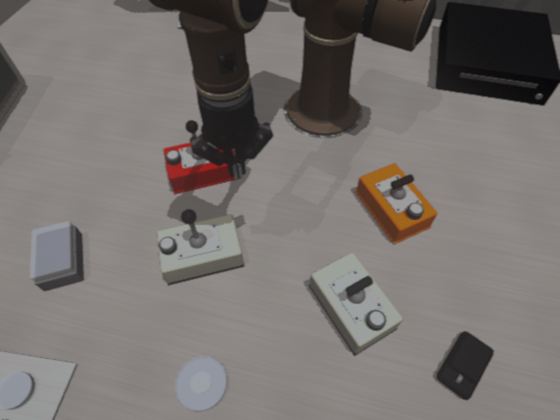

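The white lever is upright again, with the knob back at (189,216). The red (192,127), orange and T-bar levers haven't moved, and the arm is clear.

```bash
python3 -c "
from station import *
print(close_job())"
```

```text
the job is handed in; nothing more can be done
None
```

I pushed the tall jog lever towards its dial end to about 0.4 rad (estimated from images and tool position), held it beyond 0.3 rad for about a second, and let it spring back upright; no other lever moved, and the job is handed in.

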